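# Clear the deburring plate into its chip drawer

### The arm

A 7-joint arm with a two-finger parallel gripper is mounted at the origin on a cart in front of the work surface, level with it; the furniture and walls round the work are solid. World frame = base frame: x ahead of the robot, y to its left, z up, the work surface at z = 0. Lengths are in m, angles in rad, forces in N, time in s.
With the tool pointing down it reaches from about 0.425 to 1.025 m from the base axis. Payload 9.4 kg.
Tool frame: the origin (TCP) lies at the very end of the fingers, on their centre line; the grasp point (between the pads) lies 19 mm behind it; z points along the fingers, y is the line along which they close (so a half turn about z gives the same grasp; the last joint's range is limited). The gripper opens to 93 mm and grips with 3 to 60 N. Pads are 15 mm wide; open, the fingers measure 128 mm over their backs; the gripper's body (75 mm by 188 mm) begins 65 mm behind the grasp point.
Start: joints at [1.245, 0.599, -0.003, 1.599, 0.002, 0.943, -0.08], TCP at [0.179, -0.703, 0.219] pointing down, gripper open.
Joint ranges: [-2.57, 2.57], [-0.35, 1.97], [-1.29, 1.29], [0.11, 2.56], [-1.05, 4.19], [0.11, 1.86], [-2.63, 2.63]. Speed limits (rad/s): [2.22, 2.22, 3.01, 3.01, 3.14, 3.14, 3.14].

### API

Orientations are given as a unit quaternion [w, x, y, z].
In Python, from cell import robot, eyes, get_state gives the robot as it stands (robot), with the cameras (eyes) and the readings as plain functions.
- The arm moves only by the shell command python3 jog.py 'ROWS' [FORCE]. ROWS is a JSON list of rows, 1 to 8 of them, each of 7 numbers: dx, dy, dz in parts of the range, where 1.0 means 0.6 m, then a rotation vector rx, ry, rz in parts of the range, where 1.0 means pi/2 rad, then the finger opening in m; each row is the pose to reach, as a shift and turn from the pose commanded when the command began, along the tool's axes at that moment; what a row does not reach only later rows make up. A row lasts 1/12 s, in which the tool goes at most 0.0417 m and 0.125 rad, less where a joint would pass 70% of its speed; a pose out of reach is approached as far as the arm can. The fingers move at their own pace and stop on an object; FORCE is the grip in N (left out, the last holds). Time passes only in rows, so rows that do not move let the fingers close. It prints the time, the measured TCP pose, the force, the opening and the grip force at its end. No shift or turn number may pass 1 either way. Input that does not fit is refused with a message, and nothing moves.
- get_state(): the state, without advancing time (a new reading comes with each control period).
- eyes.read_camera(name): name is "side" or "top"; returns a dict with "color" (384x512x3 uint8, red, green, blue), "camera_matrix" (3x3 intrinsics, pixels), "world_to_cam" (4x4, takes a point from world to camera coordinates). Camera axes: x right, y up, looking along -z (the intrinsics and any distortion apply to the point x, -y, -z); pixel columns grow to the right and rows downward; lengths in m; the calibration is good to about 2 mm. A picture is of the moment at which its call begins. There is no depth.
- robot.job_done(): hands the job in; it is judged then, once.
The state is a dict: "t": time; "joint_pos": joint angles; "dq": joint speeds; "tau": joint torques, N m; "tool_pos": TCP position; "tcp_rot": TCP orientation; "contact_force": force on the tool from outside, world axes, zero at the start; "moment": the same for the moment, N m; "width": finger opening in m; "finger_force": force on a finger pad.
Only numpy, scipy, OpenCV 4.12 (cv2) and the standard library are available. Lean on these libraries where they do the work, as an engineer would, in place of code of your own. Each camera call takes 0.05 s, during which the arm holds its last target. There are 200 camera calls.

### The job

Clear the deburring station for the next job: pull its chip drawer right out, take the wooden scraper block from its rest and wipe all six metal offcuts over the front edge of the plate into the drawer. Use the scraper for this, not the gripper. Then lay the scraper flat in its rest again and push the drawer, with all the offcuts in it, fully shut; leave the other things on the bench where they are.

Things in the scene. Friction and masses are not known exactly. Their poses are not given: they have to be found in the camera images.
- station: Deburring station, fixed: grey housing 170 mm wide (y; bolted feet to 214), dark steel work plate on top, chip drawer below. Origin: centre of the underside, z up; the front faces -x. Plate top: z = 56 mm, from x = -70 mm (open rounded front edge, over the drawer) to x = +70 mm (rear upstand), between side upstands at y = -75 and +75 mm. All three upstands end at z = 78 mm and are 6 mm thick.
- drawer (a joint): Chip drawer under the plate: travel in m, 0 = shut, 0.075 = fully out. It slides straight along the station's -x axis, needs about 1 to 3 N, and stays where it is left.
- drawer_handle (a point): The drawer's pull, a bow of square steel bar: 48 mm wide across its flat ends (y), reaching 43 mm forward of the drawer's front panel (x), 12 mm high, its mid height 40 mm above the bench. This point: on its middle line, 34 mm before the panel, at x = -113 mm of the station when shut. The panel is 8 mm thick, its top 50 mm above the bench. Axes as the station's; moves with the drawer.
- drawer_floor (a point): Centre of the drawer's inner floor, 9 mm above the bench; moves with the drawer; axes as the station's. Inside, the drawer is 116 mm (x) by 153 mm (y), its walls rise 27 mm, and the plate's underside is 39 mm above the floor. Shut, it lies wholly under the plate; fully out, its front 75 mm stand open before the plate's front edge.
- scraper: Hand scraper block, about 180 g: steel sole 36 mm (x) by 110 mm (y) under a wooden block, and on top an upright light-wood grip 24 mm thick (x), 84 mm long (y), from 24 to 61 mm above the sole. Both long edges scrape alike. Origin: centre of the sole's underside. It starts in its rest, turned as the rest is (within 0.03 rad).
- rest: Rest of the scraper, fixed to the bench: a low dark open tray with a screw ear at each end. Inside 48 mm (x) by 122 mm (y), floor 4 mm above the bench, rim 14 mm above it. Origin: centre of the underside; the scraper lies in it with its y axis along the rest's.
- offcut_1: Loose metal offcut, 20 g: sawn end of flat bar, 24 (x) x 14 (y) x 10 mm. Origin: centre of its underside. It starts lying on the work plate, at least 45 mm before the rear upstand.
- offcut_2: Loose metal offcut, 20 g: round slice of bar, 20 mm across and 10 mm thick. Origin: centre of its underside. It starts lying on the work plate, at least 45 mm before the rear upstand.
- offcut_3: Loose metal offcut, 20 g: sawn end of angle section, 20 (x) x 15 (y) mm foot, 4 mm thick, with a 16 mm high flange along its +y side. Origin: centre of its underside. It starts lying on the work plate, at least 45 mm before the rear upstand.
- offcut_4: Loose metal offcut, 20 g: round slice of bar, 20 mm across and 10 mm thick. Origin: centre of its underside. It starts lying on the work plate, at least 45 mm before the rear upstand.
- offcut_5: Loose metal offcut, 20 g: sawn end of angle section, 20 (x) x 15 (y) mm foot, 4 mm thick, with a 16 mm high flange along its +y side. Origin: centre of its underside. It starts lying on the work plate, at least 45 mm before the rear upstand.
- offcut_6: Loose metal offcut, 20 g: sawn end of flat bar, 24 (x) x 14 (y) x 10 mm. Origin: centre of its underside. It starts lying on the work plate, at least 45 mm before the rear upstand.
- battery: Small round battery lying flat, 50 mm long, 15 mm thick, loose on the bench; not part of the job. Origin: centre of the underside.
- spanner: Combination spanner, 166 mm long, loose on the bench; not part of the job. Origin: centre of the underside.
- steel_plate: Drilled steel plate lying flat, 76 x 101 x 9 mm, loose on the bench; not part of the job. Origin: centre of the underside.
- pocket_scale: Dark pocket scale, 100 x 118 x 17 mm, loose on the bench; not part of the job. Origin: centre of the underside.
- funnel: Small funnel standing on its mouth, 64 mm across, 52 mm high, loose on the bench; not part of the job. Origin: centre of the underside.

How it is judged:
By the outcome, as a careful person would: the job done as asked, in the order asked, and still so for the second after the job is handed in, with the robot touching nothing.
It also fails if it takes over 72 s, if anything falls off the work surface, if the arm or the gripper's body presses on something with over 40 N, if the wrist force passes 120 N, or if a joint passes its speed limit or range.

## Working session

There is one attempt and no reset: what is moved stays moved. The work goes in short steps, Python scripts to look and compute and a shell command to move; the robot and the scene stay as the last step left them, time stands still between calls to the robot, and variables do not carry over. Pictures are saved under pics/ and viewed, at most 10 in all, crops included, and the job is handed in when it is done.

```bash
ls; mkdir -p pics; python3 - <<'E'
from cell import robot, eyes, get_state
import cv2,numpy as np
s=get_state();print({k:np.round(v,3).tolist() for k,v in s.items()})
for n in("top","side"):
    c=eyes.read_camera(n);cv2.imwrite(f"pics/{n}0.png",cv2.resize(c["color"][:,:,::-1],(800,600),interpolation=cv2.INTER_CUBIC))
    np.savez(f"{n}0.npz",**c);print({k:(np.round(v,3).tolist() if k!="color" else 0) for k,v in c.items()})
E
```

```text
cell.py
jog.py
pics
{'t': 0.0, 'joint_pos': [1.245, 0.6, -0.003, 1.6, 0.002, 0.943, -0.08], 'dq': [-0.001, 0.0, 0.001, -0.001, 0.001, -0.0, 0.0], 'tau': [0.0, -76.507, 1.497, -25.235, -0.053, 0.017, 0.0], 'tool_pos': [0.178, -0.702, 0.218], 'tcp_rot': [-0.001, 0.992, 0.124, -0.0], 'contact_force': [0.497, 0.07, 0.381], 'moment': [-0.005, -0.032, -0.009], 'finger_force': 0.0, 'width': 0.093}
{'color': 0, 'camera_matrix': [[376.9, 0.0, 254.285], [0.0, 376.9, 190.167], [0.0, 0.0, 1.0]], 'world_to_cam': [[0.024, -1.0, -0.006, -0.015], [0.987, 0.023, 0.159, -0.551], [-0.159, -0.01, 0.987, -1.068], [0.0, 0.0, 0.0, 1.0]]}
{'color': 0, 'camera_matrix': [[368.763, 0.0, 256.567], [0.0, 368.763, 188.601], [0.0, 0.0, 1.0]], 'world_to_cam': [[-0.94, -0.341, 0.007, 0.505], [0.167, -0.442, 0.881, -0.164], [-0.298, 0.829, 0.473, -1.099], [0.0, 0.0, 0.0, 1.0]]}
```

View pics/top0.png

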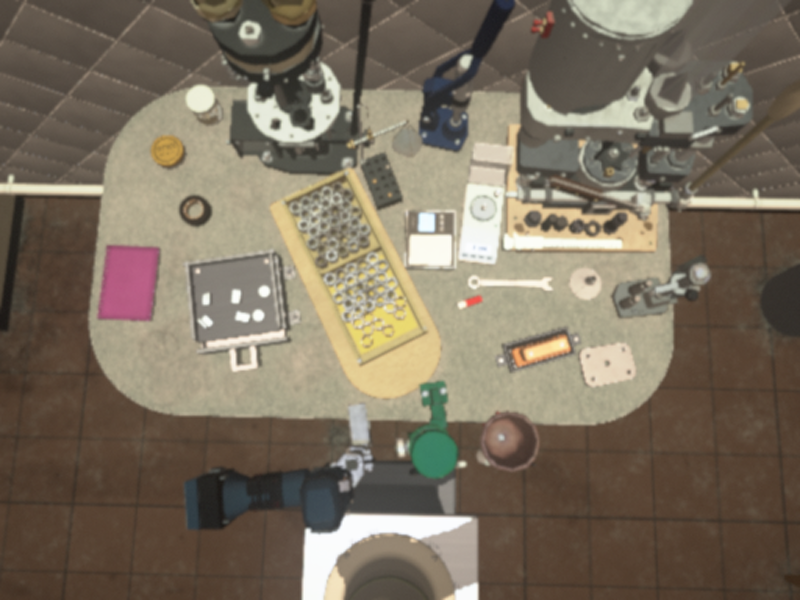

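View pics/side0.png

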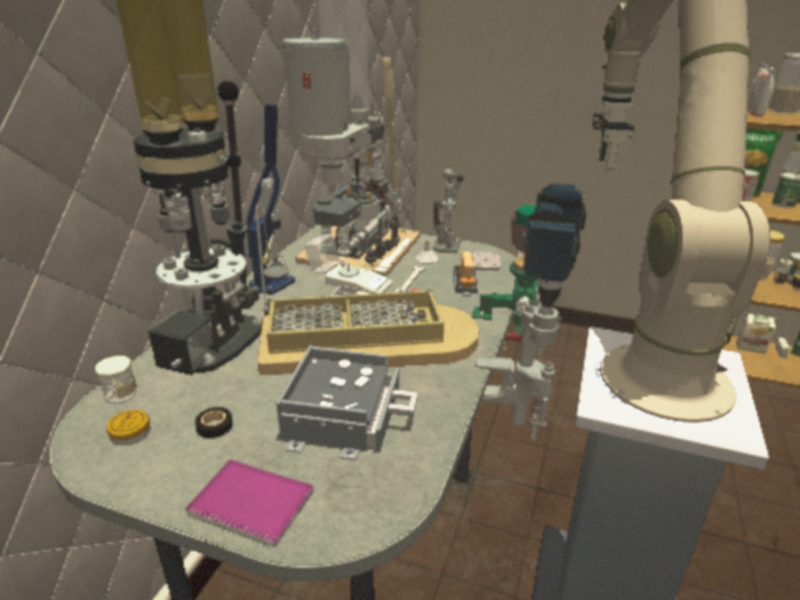

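The top view shows the station at about (238,300), its handle at (243,357), the scraper in its rest at (540,349), and the spanner and steel plate near the rest. A blue tool at (265,495) and a green one at (432,440) stand at the bench front. I'll take enlarged crops to get exact pixels.

```bash
cat > h.py <<'E'
import numpy as np,cv2
def load(f): return dict(np.load(f))
def ray(c,u,v):
    K=c["camera_matrix"];T=c["world_to_cam"];d=np.array([(u-K[0,2])/K[0,0],-(v-K[1,2])/K[1,1],-1.])
    R=T[:3,:3];return -R.T@T[:3,3],R.T@d
def onz(c,u,v,z):
    o,d=ray(c,u,v);return o+d*(z-o[2])/d[2]
def tri(c1,p1,c2,p2):
    o,d=ray(c1,*p1);q,e=ray(c2,*p2);A=np.stack([d,-e],1);s=np.linalg.lstsq(A,q-o,rcond=None)[0]
    a,b=o+d*s[0],q+e*s[1];return (a+b)/2,np.linalg.norm(a-b)
def proj(c,P):
    K=c["camera_matrix"];p=c["world_to_cam"]@np.append(P,1);return K[0,2]+K[0,0]*p[0]/-p[2],K[1,2]+K[1,1]*-p[1]/-p[2]
E
python3 - <<'E'
from h import *
t=load("top0.npz");s=load("side0.npz");k=1.5625
print("base",np.array(proj(t,[0,0,0]))*k,"tcp side",np.array(proj(s,[.179,-.703,.219]))*k)
for n,a,b in(("blue top",(325,500),(555,230)),("blue far end",(205,500),(562,190)),("green",(432,450),(527,215)),("silver",(360,425),(500,365)),("mug",(510,435),(525,340))):
    p,e=tri(t,np.array(a)/k,s,np.array(b)/k);print(n,p.round(3),e.round(3))
a=cv2.resize(t["color"][155:245,115:197],None,fx=6,fy=6,interpolation=cv2.INTER_CUBIC)
b=cv2.resize(t["color"][205:250,310:376],None,fx=6,fy=6,interpolation=cv2.INTER_CUBIC)
o=np.zeros((600,800,3),np.uint8)
a=a[:540,:400*1+92];o[:540,:400]=a[:540,:400];o[:270,400:796]=b
cs=cv2.resize(s["color"][215:285,175:270],None,fx=4.2,fy=4.2,interpolation=cv2.INTER_CUBIC);o[290:290+294,400:799]=cs
cv2.imwrite("pics/crop.png",o[:,:,::-1])
E
```

```text
base [389.13300983 601.10816495] tcp side [604.96298684 164.16464498]
blue top [0.232 0.088 0.308] 0.009
blue far end [0.234 0.217 0.414] 0.016
green [ 0.298 -0.059  0.274] 0.008
silver [0.309 0.063 0.002] 0.005
mug [ 0.292 -0.242 -0.12 ] 0.002
```

View pics/crop.png

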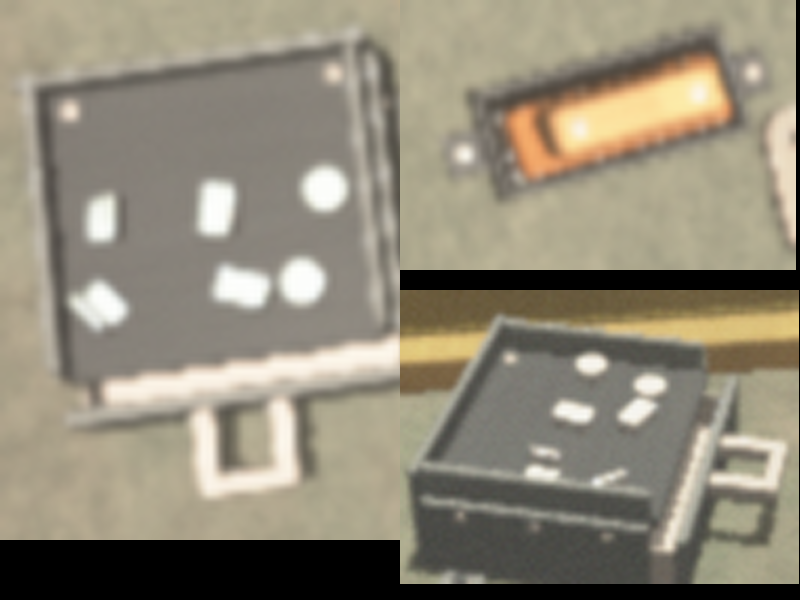

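Crops: the left panel shows the plate with two discs at (325,188) and (302,282), flat bars at (215,208) and about (102,218), and angles at (242,286) and (100,305). Handle tip corners are at (205,497) and (300,485). The rest's ears are at (464,153) and (752,72), with the scraper's light grip between them.

```bash
python3 - <<'E'
from h import *
t=load("top0.npz");s=load("side0.npz")
A=lambda x,y,z:onz(t,115+x/6-.4,155+y/6-.4,z)
B=lambda x,y,z:onz(t,310+(x-400)/6-.4,205+y/6-.4,z)
C=lambda x,y:(175+(x-400)/4.2-.4,215+(y-290)/4.2-.4)
a2=lambda x,y:(115+x/6-.4,155+y/6-.4)
RL,RR,FL=A(22,80,.078),A(357,33,.078),A(62,378,.078)
print("RL,RR,FL",RL,RR,FL,np.linalg.norm(RL-RR),np.linalg.norm(RL-FL))
d=RL-RR;print("yaw from rear",np.arctan2(-d[0],d[1]))   # station y axis
d=RL-FL;print("yaw from left",np.arctan2(d[1],d[0]))
h1,h2=A(205,497,.046),A(300,485,.046);d=h1-h2;print("handle tip",h1,h2,np.linalg.norm(d),np.arctan2(-d[0],d[1]))
print("tri handle tip corner",tri(t,a2(205,497),s,C(712,491)),tri(t,a2(300,485),s,C(775,488)))
print("tri rear corners",tri(t,a2(22,80),s,C(412,470)),"RL?",tri(t,a2(357,33),s,C(500,318)))
e1,e2=B(464,153,.004),B(752,72,.004);d=e1-e2;print("ears",e1,e2,(e1+e2)/2,np.linalg.norm(d),np.arctan2(-d[0],d[1]))
hsv=cv2.cvtColor(t["color"],cv2.COLOR_RGB2HSV);m=(hsv[...,1]>90)&(hsv[...,0]<25)
z=np.zeros(m.shape,np.uint8);z[205:250,310:376]=m[205:250,310:376]
print("orange", z.sum());
for lo in(0,200,215):
    mm=(z&((hsv[...,2]>lo))).astype(np.uint8)
    cs=cv2.findContours(mm,0,2)[0];c=max(cs,key=cv2.contourArea);print(lo,cv2.minAreaRect(c))
print("screws on grip",B(580,130,.065),B(700,93,.065))
lab=t["color"][205:250,310:376].reshape(-1,3)
for P in((.0,0,0),):pass
E
```

```text
RL,RR,FL [0.60213128 0.39279118 0.078     ] [0.6289861  0.23237567 0.078     ] [0.45890844 0.36213984 0.078     ] 0.16264782422382995 0.14646599452724082
yaw from rear 0.16586974890739284
yaw from left 0.21083114047157522
handle tip [0.40571867 0.29984066 0.046     ] [0.41254411 0.25434497 0.046     ] 0.04600482357786827 0.14891322270295687
tri handle tip corner (array([0.42529684, 0.30751671, 0.04083439]), np.float64(0.040547324032222574)) (array([0.41692781, 0.26301693, 0.01406348]), np.float64(0.006750452561543208))
tri rear corners (array([0.60307115, 0.39393442, 0.07548927]), np.float64(0.0008387682929326757)) RL? (array([0.62970232, 0.23274583, 0.07733895]), np.float64(0.0011462139714407812))
ears [ 0.44097397 -0.20259756  0.004     ] [ 0.48498198 -0.34745463  0.004     ] [ 0.46297797 -0.27502609  0.004     ] 0.1513944428111083 0.29494207329334765
orange 399
0 ((345.92156982421875, 223.731201171875), (12.799999237060547, 37.599998474121094), 73.73979187011719)
200 ((346.0540466308594, 223.67567443847656), (10.734135627746582, 35.29030990600586), 72.89727020263672)
215 ((346.1835021972656, 223.94497680664062), (9.769829750061035, 34.67331314086914), 73.3007583618164)
screws on grip [ 0.44957486 -0.24744085  0.065     ] [ 0.46847275 -0.30461752  0.065     ]
```

```bash
python3 - <<'E'
from h import *
t=load("top0.npz");s=load("side0.npz")
C=lambda x,y:(175+(x-400)/4.2-.4,215+(y-290)/4.2-.4)
a2=lambda x,y:(115+x/6-.4,155+y/6-.4)
print("tips",tri(t,a2(205,497),s,C(777,492)),tri(t,a2(300,485),s,C(787,443)))
y=.165;ax=np.array([np.cos(y),np.sin(y)]);ay=np.array([-ax[1],ax[0]])
O=np.array([.5350,.2985])
def st(P):d=P[:2]-O;return np.round([d@ax*1000,d@ay*1000],1)
for n,p,z in(("panel L",(70,424),.05),("panel mid",(150,414),.05),("handle tipL",(205,497),.046),("tipR",(300,485),.046),("legL",(190,450),.046),("legR",(300,440),.046),
  ("RL",(22,80),.078),("RR",(357,33),.078),("FL",(62,378),.078),("FR",(387,325),.078),("screwL",(68,110),.056),("screwR",(333,73),.056)):
    print(n,st(onz(t,*a2(*p),z)))
g=t["color"].min(2);m=np.zeros(g.shape,np.uint8);m[180:216,125:175]=(g[180:216,125:175]>200)
for c in cv2.findContours(m,0,2)[0]:
    if cv2.contourArea(c)>4:
        r=cv2.minAreaRect(c);print("offcut",st(onz(t,*r[0],.064)),np.round(r[1],1),r[2])
r,c0=slice(205,242),slice(140,172)
m=np.zeros(g.shape,np.uint8);m[222:240,145:168]=(g[222:240,145:168]>165)
p=np.argwhere(m);print("handle mask",p.min(0),p.max(0));
for col in(151,156,160):print(col,g[215:242,col])
for row in(226,230):print(row,g[row,142:170])
E
```

```text
tips (array([0.40625145, 0.30066153, 0.04356107]), np.float64(0.000954766743847865)) (array([0.41407201, 0.25487827, 0.04544798]), np.float64(0.003107417820065311))
panel L [-83.5  82.7]
panel mid [-84.2  44. ]
handle tipL [-127.3   22.6]
tipR [-128.   -23.4]
legL [-103.8   27.6]
legR [-106.5  -25.7]
RL [81.7 82. ]
RR [ 81.8 -80.7]
FL [-64.6  75.3]
FR [-61.3 -79.6]
screwL [69.5 68.3]
screwR [ 69.5 -62.7]
offcut [-69.5 -40.8] [ 2. 14.] 90.0
offcut [-30.5  58.2] [7.1 5.7] 45.0
offcut [-31.4  -9.9] [5. 8.] 90.0
offcut [-31.2 -39. ] [6. 6.] 90.0
offcut [11.7 54.4] [6. 3.] 90.0
offcut [ 8.8 -1.3] [4.9 8. ] 14.03624439239502
offcut [ 10.9 -55.1] [6. 6.] 90.0
handle mask [222 147] [237 164]
151 [128 180 224 228 215 186 166 135 103 102 115 129 132 131 134 136 140 146
 165 200 224 222 191 151 140 142 143]
156 [180 225 228 210 173 170 150 108 113 137 146 148 148 145 145 144 139 135
 169 219 226 200 152 141 144 141 141]
160 [222 229 219 192 177 166 169 201 208 199 191 187 183 183 187 182 171 176
 206 225 215 168 145 143 144 144 143]
226 [133 137 134 138 156 196 226 228 203 129  86  90 111 140 148 148 147 154
 187 226 233 217 136  89  96 117 140 146]
230 [137 139 141 140 147 181 225 232 216 136  88  90 108 134 144 147 145 151
 182 223 231 215 144  93  93 114 139 145]
```

```bash
cat > d.py <<'E'
import sys,numpy as np
from cell import robot, eyes, get_state
from scipy.spatial.transform import Rotation as Ro
# usage: d.py x y z yaw [x y z yaw ...] : successive shifts in the tool's axes (tool kept vertical)
s=get_state();w,x,y,z=s["tcp_rot"];R=Ro.from_quat([x,y,z,w]);p=np.array(s["tool_pos"])
print("now",np.round(s["t"],2),p.round(4),"yaw",np.arctan2(*R.as_matrix()[[1,0],[0,0]]).round(4),"q",np.round(s["joint_pos"],2),"F",np.round(s["contact_force"],1),"w",np.round(s["width"],4),"ff",s["finger_force"])
a=list(map(float,sys.argv[1:]))
for i in range(0,len(a),4):
    T=Ro.from_matrix([[np.cos(a[i+3]),np.sin(a[i+3]),0],[np.sin(a[i+3]),-np.cos(a[i+3]),0],[0,0,-1]])
    print(np.round(R.inv().apply(np.array(a[i:i+3])-p),4),np.round((R.inv()*T).as_rotvec(),4));R,p=T,np.array(a[i:i+3])
E
python3 d.py .5 -.3 .32 .249 .47 .28 .32 .163 .418 .279 .12 .163
```

```text
now 0.1 [ 0.1784 -0.7023  0.2178] yaw 0.2488 q [ 1.25  0.6  -0.    1.6   0.    0.94 -0.08] F [-0.3  0.8 -0.8] w 0.0931 ff 0.0
[ 0.4108 -0.3108 -0.1018] [-0.0014  0.0002 -0.0002]
[ 0.1139 -0.5695  0.    ] [0.    0.    0.086]
[-0.0515 -0.0075  0.2   ] [0. 0. 0.]
```

The manual's scale: shifts go in shares of 0.6 m and turns go in shares of pi/2 rad. Converting my numbers, 0.205 m / 0.6 = 0.3417, -0.155 m / 0.6 = -0.2583.

```bash
python3 jog.py '[[0.3417,-0.2583,-0.1667,0,0,0,0.093],[0.3417,-0.2583,-0.1667,0,0,0,0.093],[0.3417,-0.2583,-0.1667,0,0,0,0.093],[0.3417,-0.2583,-0.1667,0,0,0,0.093],[0.3417,-0.2583,-0.1667,0,0,0,0.093],[0.3417,-0.2583,-0.1667,0,0,0,0.093],[0.3417,-0.2583,-0.1667,0,0,0,0.093]]' && python3 d.py .5 -.3 .32 .249 .47 .28 .32 .163
```

```text
t: 0.68
tool_pos: [0.3421, -0.4986, 0.32]
tcp_rot: [-0.0, 0.992, 0.126, 0.001]
contact_force: [0.6, 0.0, 0.9]
width: 0.0926
finger_force: 0.0
now 0.68 [ 0.3421 -0.4986  0.32  ] yaw 0.2523 q [ 0.9   0.36 -0.03  1.76  0.01  1.02 -0.45] F [0.6 0.  0.9] w 0.0926 ff 0.0
[ 0.2025 -0.1529  0.0003] [ 0.0001 -0.0017  0.0033]
[ 0.1139 -0.5695  0.    ] [0.    0.    0.086]
```

To row units: 0.2 m / 0.6 = 0.3333, -0.15 m / 0.6 = -0.25.

```bash
python3 jog.py '[[0.3333,-0.25,0,0,0,0,0.093],[0.3333,-0.25,0,0,0,0,0.093],[0.3333,-0.25,0,0,0,0,0.093],[0.3333,-0.25,0,0,0,0,0.093],[0.3333,-0.25,0,0,0,0,0.093],[0.3333,-0.25,0,0,0,0,0.093]]' && python3 jog.py '[[0.095,-0.475,0,0,0,0.0274,0.093],[0.095,-0.475,0,0,0,0.0274,0.093],[0.095,-0.475,0,0,0,0.0274,0.093],[0.095,-0.475,0,0,0,0.0274,0.093],[0.095,-0.475,0,0,0,0.0274,0.093],[0.095,-0.475,0,0,0,0.0274,0.093],[0.095,-0.475,0,0,0,0.0274,0.093]]' && python3 jog.py '[[0.075,-0.475,0,0,0,0.0274,0.093],[0.075,-0.475,0,0,0,0.0274,0.093],[0.075,-0.475,0,0,0,0.0274,0.093],[0.075,-0.475,0,0,0,0.0274,0.093],[0.075,-0.475,0,0,0,0.0274,0.093],[0.075,-0.475,0,0,0,0.0274,0.093],[0.075,-0.475,0,0,0,0.0274,0.093],[0.075,-0.475,0,0,0,0.0274,0.093]]' && python3 d.py .418 .279 .15 .163 .418 .279 .024 .163
```

```text
t: 1.18
tool_pos: [0.4967, -0.3055, 0.3185]
tcp_rot: [-0.0, 0.992, 0.124, -0.0]
contact_force: [0.5, -0.3, -0.1]
width: 0.093
finger_force: 0.0
t: 1.77
tool_pos: [0.4802, -0.0151, 0.3186]
tcp_rot: [0.0, 0.995, 0.103, -0.0]
contact_force: [0.7, 0.2, 0.1]
width: 0.0924
finger_force: 0.0
t: 2.43
tool_pos: [0.4648, 0.2793, 0.3185]
tcp_rot: [-0.002, 0.996, 0.086, -0.0]
contact_force: [-0.7, 0.4, 0.6]
width: 0.0927
finger_force: 0.0
now 2.43 [0.4648 0.2793 0.3185] yaw 0.1718 q [-0.36  0.29 -0.37  1.88  0.12  0.99 -2.18] F [-0.7  0.4  0.6] w 0.0927 ff 0.0
[-0.0462 -0.0069  0.1685] [-0.0043  0.      0.0088]
[0.    0.    0.126] [0. 0. 0.]
```

To row units: 0.168 m / 0.6 = 0.28, -0.046 m / 0.6 = -0.0767, 0.009 rad / 1.5708 = 0.0057.

```bash
python3 jog.py '[[-0.0767,-0.0117,0.28,0,0,0.0057,0.093],[-0.0767,-0.0117,0.28,0,0,0.0057,0.093],[-0.0767,-0.0117,0.28,0,0,0.0057,0.093],[-0.0767,-0.0117,0.28,0,0,0.0057,0.093],[-0.0767,-0.0117,0.28,0,0,0.0057,0.093],[-0.0767,-0.0117,0.28,0,0,0.0057,0.093]]' && python3 jog.py '[[0,0,0.0667,0,0,0,0.093],[0,0,0.1167,0,0,0,0.093],[0,0,0.1417,0,0,0,0.093],[0,0,0.1667,0,0,0,0.093],[0,0,0.1917,0,0,0,0.093],[0,0,0.2083,0,0,0,0.093]]' && python3 jog.py '[[0,0,0,0,0,0,0.03],[0,0,0,0,0,0,0.03],[0,0,0,0,0,0,0.03],[0,0,0,0,0,0,0.03],[0,0,0,0,0,0,0.03],[0,0,0,0,0,0,0.03]]' 20 && python3 d.py
```

```text
t: 2.93
tool_pos: [0.4187, 0.2696, 0.1488]
tcp_rot: [0.001, 0.997, 0.078, -0.002]
contact_force: [-0.1, 0.8, 0.9]
width: 0.0927
finger_force: 0.0
t: 3.43
tool_pos: [0.4228, 0.2715, 0.0264]
tcp_rot: [-0.0, 0.997, 0.077, 0.002]
contact_force: [0.0, 0.5, 0.3]
width: 0.0931
finger_force: 0.0
t: 3.93
tool_pos: [0.4212, 0.2755, 0.0267]
tcp_rot: [-0.004, 0.997, 0.078, 0.002]
contact_force: [-4.2, 20.8, -8.4]
width: 0.0579
finger_force: 10.3
now 3.93 [0.4212 0.2755 0.0267] yaw 0.1568 q [-0.58  0.66 -0.16  2.24  0.39  0.26 -2.49] F [-4.2 20.8 -8.4] w 0.0579 ff 10.294501486932859
```

To row units: -0.006 m / 0.6 = -0.01, -0.004 m / 0.6 = -0.0067.

```bash
python3 jog.py '[[0,-0.0033,0,0,0,0,0.03],[0,-0.0067,0,0,0,0,0.03],[0,-0.01,0,0,0,0,0.03],[0,-0.01,0,0,0,0,0.03],[0,-0.01,0,0,0,0,0.03]]' 20 && python3 d.py && python3 - <<'E'
from cell import robot, eyes, get_state
import cv2,numpy as np
o=[]
for n in("top","side"):
    c=eyes.read_camera(n);o.append(c["color"]);np.savez(f"{n}1.npz",**c)
a=cv2.resize(o[0][150:270,80:240],None,fx=3.75,fy=3.75,interpolation=cv2.INTER_CUBIC)[:,:400]
a=cv2.resize(o[0][140:300,80:240],(400,400));b=cv2.resize(o[1][60:300,170:410],(400,400))
cv2.imwrite("pics/g1.png",np.hstack([a,b])[:,:,::-1])
E
```

```text
t: 4.35
tool_pos: [0.4203, 0.2805, 0.0266]
tcp_rot: [-0.003, 0.997, 0.078, 0.002]
contact_force: [-1.6, 8.6, 0.2]
width: 0.0479
finger_force: 20.0
now 4.35 [0.4203 0.2805 0.0266] yaw 0.1568 q [-0.59  0.66 -0.16  2.24  0.38  0.26 -2.5 ] F [-1.6  8.6  0.2] w 0.0479 ff 19.97952125966549
```

View pics/g1.png

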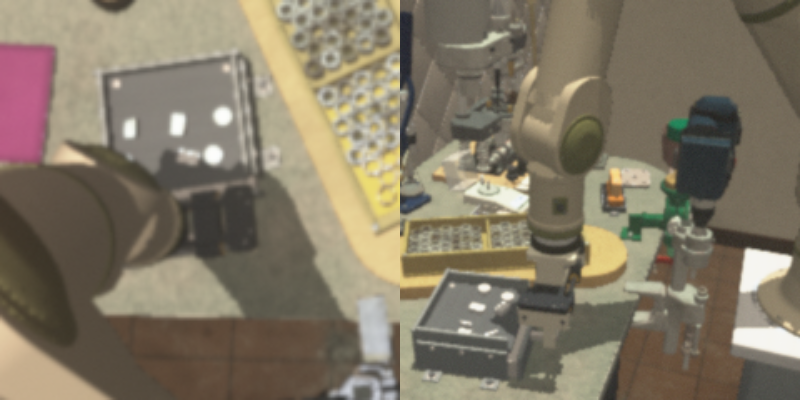

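The handle is gripped: the side view shows the fingers on the bow at about (545,330), and the opening of 47.9 mm matches its width. Pulling now.

```bash
python3 jog.py '[[-0.0083,0,0,0,0,0,0.03],[-0.02,0,0,0,0,0,0.03],[-0.0333,0,0,0,0,0,0.03],[-0.0467,0,0,0,0,0,0.03],[-0.06,0,0,0,0,0,0.03]]' 35 && python3 d.py
```

```text
t: 4.87
tool_pos: [0.385, 0.2745, 0.0266]
tcp_rot: [-0.003, 0.997, 0.078, 0.002]
contact_force: [-0.3, 6.6, 1.2]
width: 0.0479
finger_force: 35.0
now 4.87 [0.385  0.2745 0.0266] yaw 0.1562 q [-0.65  0.64 -0.12  2.31  0.37  0.19 -2.53] F [-0.3  6.6  1.2] w 0.0479 ff 34.98566944152117
```

To row units: -0.034 m / 0.6 = -0.0567, -0.03 m / 0.6 = -0.05.

```bash
python3 jog.py '[[-0.0117,0,0,0,0,0,0.03],[-0.0217,0,0,0,0,0,0.03],[-0.0317,0,0,0,0,0,0.03],[-0.04,0,0,0,0,0,0.03],[-0.05,0,0,0,0,0,0.03],[-0.0567,0,0,0,0,0,0.03],[-0.0567,0,0,0,0,0,0.03]]' && python3 d.py
```

```text
t: 5.45
tool_pos: [0.3584, 0.27, 0.0268]
tcp_rot: [-0.004, 0.997, 0.075, 0.006]
contact_force: [25.7, 3.0, -10.3]
width: 0.0481
finger_force: 35.0
now 5.45 [0.3584 0.27   0.0268] yaw 0.1496 q [-0.72  0.63 -0.07  2.38  0.36  0.13 -2.56] F [ 25.7   3.  -10.3] w 0.0481 ff 35.01968585886061
```

To row units: 0.006 m / 0.6 = 0.01.

```bash
python3 jog.py '[[0.01,0,0,0,0,0,0.03],[0.01,0,0,0,0,0,0.093],[0.01,0,0,0,0,0,0.093],[0.01,0,0,0,0,0,0.093],[0.01,0,0,0,0,0,0.093]]' && python3 d.py && python3 jog.py '[[0,0,-0.05,0,0,0,0.093],[0,0,-0.1167,0,0,0,0.093],[0,0,-0.1833,0,0,0,0.093],[0.0333,0,-0.25,0,0,0,0.093],[0.0667,0,-0.3167,0,0,0,0.093],[0.1,0,-0.3833,0,0,0,0.093],[0.1333,0,-0.45,0,0,0,0.093],[0.1667,0,-0.5,0,0,0,0.093]]' && python3 d.py .5 0 .32 .7  .48 -.27 .32 1.866
```

```text
t: 5.87
tool_pos: [0.3556, 0.2661, 0.0257]
tcp_rot: [0.0, 0.997, 0.077, -0.0]
contact_force: [-0.1, -0.4, -0.2]
width: 0.0697
finger_force: 0.0
now 5.87 [0.3556 0.2661 0.0257] yaw 0.1537 q [-0.71  0.64 -0.08  2.37  0.36  0.14 -2.55] F [-0.1 -0.4 -0.2] w 0.0697 ff 0.0
t: 6.53
tool_pos: [0.4511, 0.2807, 0.3226]
tcp_rot: [0.0, 0.997, 0.077, -0.0]
contact_force: [0.8, 0.5, -0.1]
width: 0.0929
finger_force: 0.0
now 6.53 [0.4511 0.2807 0.3226] yaw 0.1541 q [-0.39  0.27 -0.35  1.9   0.11  0.99 -2.21] F [ 0.8  0.5 -0.1] w 0.0929 ff 0.0
[0.0052 0.2849 0.0026] [ 1.000e-04  2.000e-04 -5.459e-01]
[-0.1892  0.1936  0.    ] [ 0.     0.    -1.166]
```

To row units: 0.285 m / 0.6 = 0.475, 0.005 m / 0.6 = 0.0083, -0.9 rad / 1.5708 = -0.573.

```bash
python3 jog.py '[[0.0083,0.475,0,0,0,-0.573,0.08],[0.0083,0.475,0,0,0,-0.573,0.08],[0.0083,0.475,0,0,0,-0.573,0.08],[0.0083,0.475,0,0,0,-0.573,0.08],[0.0083,0.475,0,0,0,-0.573,0.08],[0.0083,0.475,0,0,0,-0.573,0.08],[0.0083,0.475,0,0,0,-0.573,0.08],[0.0083,0.475,0,0,0,-0.573,0.08]]' && python3 - <<'E'
from h import *
t=load("top0.npz");print(onz(t,346.05,223.7,.065),onz(t,346,223.9,.065))
from cell import robot, eyes, get_state
c=eyes.read_camera("top");np.savez("top2.npz",**c)
E
python3 d.py .4585 -.276 .3 1.866
```

```text
t: 7.2
tool_pos: [0.4994, -0.0031, 0.3197]
tcp_rot: [0.0, 0.864, 0.504, -0.001]
contact_force: [-0.3, 0.2, -0.5]
width: 0.0798
finger_force: 0.0
[ 0.45730505 -0.26587639  0.065     ] [ 0.45673234 -0.26572576  0.065     ]
now 7.25 [ 0.4999 -0.0074  0.3194] yaw 1.0661 q [ 0.21  0.24 -0.39  1.96  0.11  0.97 -0.73] F [ 1.4 -4.3  0.1] w 0.0798 ff 0.0
[-0.255   0.0937  0.0203] [-0.0015  0.0034 -0.7999]
```

To row units: -0.255 m / 0.6 = -0.425, 0.094 m / 0.6 = 0.1567, -0.8 rad / 1.5708 = -0.5093.

```bash
python3 jog.py '[[-0.425,0.1567,0.0333,0,0,-0.5093,0.07],[-0.425,0.1567,0.0333,0,0,-0.5093,0.07],[-0.425,0.1567,0.0333,0,0,-0.5093,0.07],[-0.425,0.1567,0.0333,0,0,-0.5093,0.07],[-0.425,0.1567,0.0333,0,0,-0.5093,0.07],[-0.425,0.1567,0.0333,0,0,-0.5093,0.07],[-0.425,0.1567,0.0333,0,0,-0.5093,0.07],[-0.425,0.1567,0.0333,0,0,-0.5093,0.07]]' && python3 d.py .459 -.276 .11 1.866 .459 -.276 .032 1.866
```

```text
t: 7.92
tool_pos: [0.4528, -0.2737, 0.2988]
tcp_rot: [-0.001, 0.6, 0.8, -0.001]
contact_force: [-0.9, -0.6, -0.6]
width: 0.0698
finger_force: 0.0
now 7.92 [ 0.4528 -0.2737  0.2988] yaw 1.855 q [ 0.75  0.3  -0.41  1.93  0.15  0.94  0.56] F [-0.9 -0.6 -0.6] w 0.0698 ff 0.0
[-0.0039  0.0059  0.1888] [-0.0032  0.0004 -0.011 ]
[0.    0.    0.078] [0. 0. 0.]
```

```bash
python3 - <<'E'
from h import *
t=load("top2.npz");t0=load("top0.npz")
a=cv2.resize(t["color"][150:262,110:210],None,fx=5,fy=5,interpolation=cv2.INTER_CUBIC)
cv2.imwrite("pics/dr.png",a[:,:,::-1])
B=lambda x,y,z:onz(t0,310+(x-400)/6-.4,205+y/6-.4,z)
print(B(639,104,.065))
E
```

```text
[ 0.46256418 -0.27558056  0.065     ]
```

View pics/dr.png

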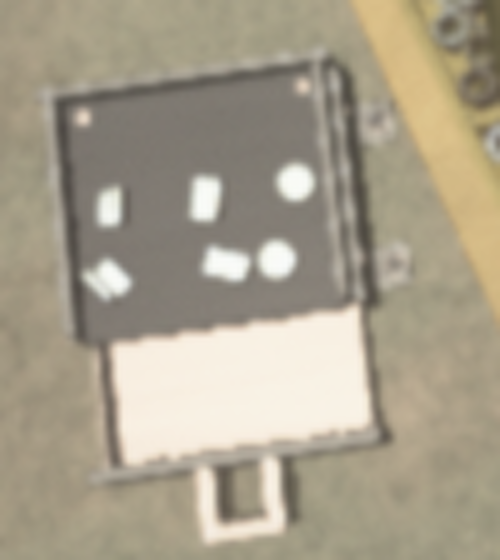

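The drawer is out: the pale floor is visible between the plate edge (row 330) and the panel (row 455), with the handle tip at (247,533). The offcuts have not moved. Grasping the scraper next.

To row units: 0.189 m / 0.6 = 0.315, -0.003 m / 0.6 = -0.005, -0.011 rad / 1.5708 = -0.007.

```bash
python3 jog.py '[[-0.005,0.015,0.315,0,0,-0.007,0.07],[-0.005,0.015,0.315,0,0,-0.007,0.07],[-0.005,0.015,0.315,0,0,-0.007,0.07],[-0.005,0.015,0.315,0,0,-0.007,0.07],[-0.005,0.015,0.315,0,0,-0.007,0.07],[-0.005,0.015,0.315,0,0,-0.007,0.07]]' && python3 jog.py '[[0,0,0.05,0,0,0,0.07],[0,0,0.0833,0,0,0,0.07],[0,0,0.1083,0,0,0,0.07],[0,0,0.1283,0,0,0,0.07],[0,0,0.1283,0,0,0,0.07]]' && python3 d.py && python3 jog.py '[[0,0,0,0,0,0,0.01],[0,0,0,0,0,0,0.01],[0,0,0,0,0,0,0.01],[0,0,0,0,0,0,0.01],[0,0,0,0,0,0,0.01],[0,0,0,0,0,0,0.01]]' 30 && python3 d.py
```

```text
t: 8.42
tool_pos: [0.4627, -0.266, 0.1066]
tcp_rot: [-0.004, 0.596, 0.803, -0.001]
contact_force: [-0.3, 1.4, 0.1]
width: 0.0702
finger_force: 0.0
t: 8.83
tool_pos: [0.465, -0.2674, 0.0336]
tcp_rot: [-0.001, 0.596, 0.803, -0.0]
contact_force: [-0.4, 0.6, 0.3]
width: 0.07
finger_force: 0.0
now 8.83 [ 0.465  -0.2674  0.0336] yaw 1.8645 q [ 0.57  0.67 -0.22  2.16  0.4   0.36  0.31] F [-0.4  0.6  0.3] w 0.07 ff 0.0
t: 9.33
tool_pos: [0.4652, -0.2681, 0.0345]
tcp_rot: [0.0, 0.596, 0.803, -0.0]
contact_force: [-1.9, -0.7, -0.2]
width: 0.0345
finger_force: 0.5
now 9.33 [ 0.4652 -0.2681  0.0345] yaw 1.8644 q [ 0.57  0.67 -0.22  2.16  0.4   0.36  0.31] F [-1.9 -0.7 -0.2] w 0.0345 ff 0.48265490680933
```

To row units: -0.006 m / 0.6 = -0.01.

```bash
python3 jog.py '[[-0.01,0,0,0,0,0,0.04],[-0.01,0,0,0,0,0,0.01],[-0.01,0,0,0,0,0,0.01],[-0.01,0,0,0,0,0,0.01],[-0.01,0,0,0,0,0,0.01],[-0.01,0,0,0,0,0,0.01]]' 40 && python3 d.py && python3 jog.py '[[0,0,-0.0167,0,0,0,0.01],[0,0,-0.0333,0,0,0,0.01],[0,0,-0.0667,0,0,0,0.01],[0,0,-0.1167,0,0,0,0.01],[0,0,-0.1833,0,0,0,0.01],[0,0,-0.25,0,0,0,0.01],[0,0,-0.25,0,0,0,0.01]]' && python3 d.py .48 0 .22 1.8 .565 .287 .22 1.734 && python3 - <<'E'
from h import *
from cell import robot, eyes, get_state
o=[]
for n in("top","side"):
    c=eyes.read_camera(n);np.savez(f"{n}3.npz",**c);o.append(c["color"])
a=cv2.resize(o[0][170:270,290:390],(400,400),interpolation=2);b=cv2.resize(o[1][90:210,250:370],(400,400),interpolation=2)
cv2.imwrite("pics/sc.png",np.hstack([a,b])[:,:,::-1])
E
```

```text
t: 9.83
tool_pos: [0.4669, -0.2736, 0.0339]
tcp_rot: [-0.0, 0.596, 0.803, 0.0]
contact_force: [-0.0, 0.1, -0.2]
width: 0.0237
finger_force: 40.0
now 9.83 [ 0.4669 -0.2736  0.0339] yaw 1.8648 q [ 0.58  0.67 -0.23  2.15  0.4   0.36  0.32] F [-0.   0.1 -0.2] w 0.0237 ff 39.999650716781616
t: 10.42
tool_pos: [0.4701, -0.2746, 0.1917]
tcp_rot: [0.005, 0.596, 0.803, 0.001]
contact_force: [0.3, -0.4, -1.7]
width: 0.0237
finger_force: 40.0
now 10.42 [ 0.4701 -0.2746  0.1917] yaw 1.8648 q [ 0.71  0.44 -0.39  2.03  0.25  0.71  0.45] F [ 0.3 -0.4 -1.7] w 0.0237 ff 39.9994021654129
[ 0.2597  0.0893 -0.0295] [0.0077 0.007  0.0648]
[0.2602 0.148  0.    ] [0.    0.    0.066]
```

View pics/sc.png

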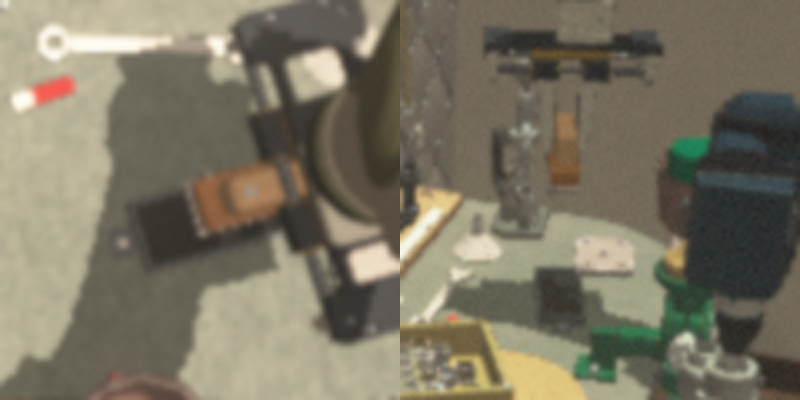

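The scraper is held upright and level: its orange block is below the fingers at (565,160) in the side crop, and the rest is empty at (160,230) in the top crop. Moving to the plate.

The manual's scale: shifts go in shares of 0.6 m and turns go in shares of pi/2 rad. Converting my numbers, 0.26 m / 0.6 = 0.4333, 0.089 m / 0.6 = 0.1483, 0.065 rad / 1.5708 = 0.0414.

```bash
python3 jog.py '[[0.4333,0.1483,-0.05,0,0,0.0414,0.01],[0.4333,0.1483,-0.05,0,0,0.0414,0.01],[0.4333,0.1483,-0.05,0,0,0.0414,0.01],[0.4333,0.1483,-0.05,0,0,0.0414,0.01],[0.4333,0.1483,-0.05,0,0,0.0414,0.01],[0.4333,0.1483,-0.05,0,0,0.0414,0.01],[0.4333,0.1483,-0.05,0,0,0.0414,0.01],[0.4333,0.1483,-0.05,0,0,0.0414,0.01]]' && python3 jog.py '[[0.4333,0.2467,0,0,0,0.0401,0.01],[0.4333,0.2467,0,0,0,0.0401,0.01],[0.4333,0.2467,0,0,0,0.0401,0.01],[0.4333,0.2467,0,0,0,0.0401,0.01],[0.4333,0.2467,0,0,0,0.0401,0.01],[0.4333,0.2467,0,0,0,0.0401,0.01],[0.4333,0.2467,0,0,0,0.0401,0.01],[0.4333,0.2467,0,0,0,0.0401,0.01]]' && python3 d.py .5874 .292 .13 1.737 .5874 .292 .087 1.737
```

```text
t: 11.18
tool_pos: [0.4765, 0.0071, 0.2139]
tcp_rot: [-0.001, 0.619, 0.786, 0.001]
contact_force: [1.9, -0.2, -1.9]
width: 0.0238
finger_force: 40.0
t: 11.85
tool_pos: [0.5618, 0.2953, 0.2125]
tcp_rot: [-0.002, 0.644, 0.765, 0.001]
contact_force: [-0.3, 1.1, -1.6]
width: 0.024
finger_force: 40.0
now 11.85 [0.5618 0.2953 0.2125] yaw 1.7429 q [-0.3   0.52 -0.4   1.81  0.25  0.86 -0.65] F [-0.3  1.1 -1.6] w 0.024 ff 40.00018000602722
[-0.008   0.0248  0.0825] [-0.0006 -0.0041  0.0059]
[0.    0.    0.043] [0. 0. 0.]
```

To row units: 0.083 m / 0.6 = 0.1383, 0.08 m / 0.6 = 0.1333, 0.006 rad / 1.5708 = 0.0038.

```bash
python3 jog.py '[[-0.0133,0.0417,0.0667,0,-0.0025,0.0038,0.01],[-0.0133,0.0417,0.1333,0,-0.0025,0.0038,0.01],[-0.0133,0.0417,0.1383,0,-0.0025,0.0038,0.01],[-0.0133,0.0417,0.1383,0,-0.0025,0.0038,0.01],[-0.0133,0.0417,0.1383,0,-0.0025,0.0038,0.01]]' && python3 d.py .5874 .292 .095 1.737 && python3 - <<'E'
from h import *
from cell import robot, eyes, get_state
o=[]
for n in("top","side"):
    c=eyes.read_camera(n);np.savez(f"{n}4.npz",**c);o.append(c["color"])
a=cv2.resize(o[0][150:250,110:210],(400,400),interpolation=2);b=cv2.resize(o[1][195:295,170:270],(400,400),interpolation=2)
cv2.imwrite("pics/w1.png",np.hstack([a,b])[:,:,::-1])
E
```

```text
t: 12.27
tool_pos: [0.5872, 0.2838, 0.131]
tcp_rot: [0.001, 0.648, 0.761, -0.002]
contact_force: [0.6, 0.2, -0.9]
width: 0.0236
finger_force: 40.0
now 12.27 [0.5872 0.2838 0.131 ] yaw 1.7311 q [-0.31  0.63 -0.35  1.83  0.32  0.74 -0.68] F [ 0.6  0.2 -0.9] w 0.0236 ff 39.99964714050293
[0.0082 0.0016 0.0359] [-0.002   0.0043 -0.0059]
```

View pics/w1.png

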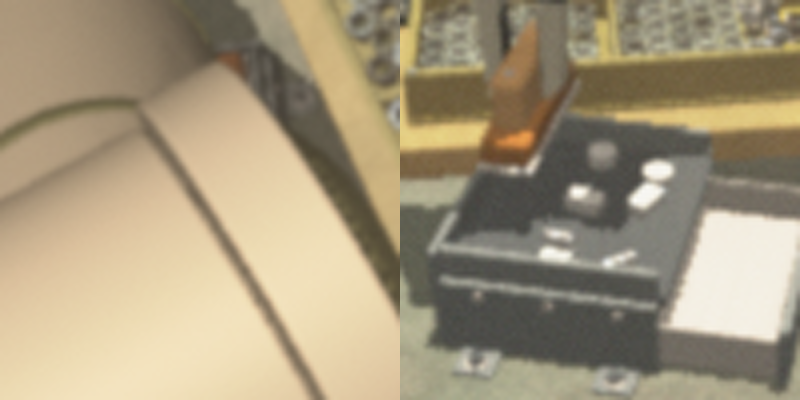

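The side view shows the scraper hovering at the rear of the plate, with its sole edge at about (515,165). All six offcuts lie in front of it and the drawer is open at right.

To row units: 0.03 m / 0.6 = 0.05, 0.008 m / 0.6 = 0.0133, -0.006 rad / 1.5708 = -0.0038.

```bash
python3 d.py .5874 .292 .095 1.737; python3 jog.py '[[0.0133,0.0017,0.0167,0,0,-0.0038,0.01],[0.0133,0.0017,0.0333,0,0,-0.0038,0.01],[0.0133,0.0017,0.05,0,0,-0.0038,0.01],[0.0133,0.0017,0.05,0,0,-0.0038,0.01],[0.0133,0.0017,0.05,0,0,-0.0038,0.01]]' && python3 d.py .5874 .292 .086 1.737
```

```text
now 12.37 [0.5883 0.2845 0.133 ] yaw 1.731 q [-0.31  0.63 -0.35  1.83  0.32  0.74 -0.68] F [-0.6  1.  -1.4] w 0.024 ff 39.99964714050293
[0.0076 0.0002 0.0379] [ 0.0019  0.0031 -0.006 ]
t: 12.78
tool_pos: [0.5871, 0.2917, 0.1001]
tcp_rot: [0.001, 0.646, 0.763, -0.002]
contact_force: [0.4, -0.3, -1.1]
width: 0.0237
finger_force: 40.0
now 12.78 [0.5871 0.2917 0.1001] yaw 1.7371 q [-0.33  0.67 -0.34  1.84  0.34  0.68 -0.7 ] F [ 0.4 -0.3 -1.1] w 0.0237 ff 39.999645352363586
[0.0004 0.0004 0.0141] [-0.0017  0.0048  0.0001]
```

To row units: 0.015 m / 0.6 = 0.025, 0.013 m / 0.6 = 0.0217.

```bash
python3 jog.py '[[0,0,0.01,0,0,0,0.01],[0,0,0.0183,0,0,0,0.01],[0,0,0.0217,0,0,0,0.01],[0,0,0.025,0,0,0,0.01],[0,0,0.025,0,0,0,0.01]]' && python3 d.py .4712 .2736 .086 1.737
```

```text
t: 13.2
tool_pos: [0.5877, 0.2919, 0.0862]
tcp_rot: [0.002, 0.646, 0.763, -0.001]
contact_force: [-0.2, -0.2, -1.1]
width: 0.0237
finger_force: 40.0
now 13.2 [0.5877 0.2919 0.0862] yaw 1.7367 q [-0.34  0.69 -0.33  1.85  0.35  0.66 -0.71] F [-0.2 -0.2 -1.1] w 0.0237 ff 39.99961316585541
[ 0.0012 -0.1179  0.0002] [ 0.      0.0041 -0.0003]
```

To row units: 0.0015 m / 0.6 = 0.0025.

```bash
python3 jog.py '[[0,0,0.0025,0,0,0,0.01],[0,0,0.0025,0,0,0,0.01]]' && python3 jog.py '[[0,-0.005,0.0017,0,0,0,0.01],[0,-0.0167,0.0017,0,0,0,0.01],[0,-0.03,0.0017,0,0,0,0.01],[0,-0.0433,0.0017,0,0,0,0.01],[0,-0.0567,0.0017,0,0,0,0.01],[0,-0.07,0.0017,0,0,0,0.01],[0,-0.0833,0.0017,0,0,0,0.01],[0,-0.0967,0.0017,0,0,0,0.01]]' && python3 d.py .4712 .2736 .086 1.737
```

```text
t: 13.37
tool_pos: [0.5878, 0.2919, 0.086]
tcp_rot: [0.002, 0.646, 0.763, -0.001]
contact_force: [-3.1, -2.4, 13.0]
width: 0.024
finger_force: 40.0
t: 14.03
tool_pos: [0.5344, 0.2844, 0.0861]
tcp_rot: [0.003, 0.646, 0.763, 0.003]
contact_force: [6.9, 0.6, 11.2]
width: 0.0238
finger_force: 40.0
now 14.03 [0.5344 0.2844 0.0861] yaw 1.7362 q [-0.37  0.64 -0.31  1.98  0.36  0.57 -0.77] F [ 6.9  0.6 11.2] w 0.0238 ff 40.002917647361755
[-0.0003 -0.0642 -0.0005] [ 0.009   0.0003 -0.0008]
```

```bash
python3 jog.py '[[0,-0.0133,0,0,0,0,0.01],[0,-0.0283,0,0,0,0,0.01],[0,-0.0433,0,0,0,0,0.01],[0,-0.0583,0,0,0,0,0.01],[0,-0.0733,0,0,0,0,0.01],[0,-0.0883,0,0,0,0,0.01],[0,-0.1033,-0.0008,0,0,0,0.01],[0,-0.115,-0.0017,0,0,0,0.01]]' && python3 jog.py '[[0,-0.0017,-0.0017,0,0,0,0.01],[0,-0.0017,-0.0017,0,0,0,0.01],[0,-0.0017,-0.0017,0,0,0,0.01]]' && python3 d.py && python3 - <<'E'
from h import *
from cell import robot, eyes, get_state
c=eyes.read_camera("side");np.savez(f"side5.npz",**c)
cv2.imwrite("pics/w2.png",cv2.resize(c["color"][185:315,170:310],(646,600),interpolation=2)[:,:,::-1])
E
```

```text
t: 14.7
tool_pos: [0.464, 0.2722, 0.0858]
tcp_rot: [0.002, 0.646, 0.763, 0.001]
contact_force: [2.1, 1.4, 1.7]
width: 0.0236
finger_force: 40.0
t: 14.95
tool_pos: [0.461, 0.2708, 0.0859]
tcp_rot: [0.001, 0.646, 0.763, -0.002]
contact_force: [-3.8, -1.1, 11.5]
width: 0.0236
finger_force: 40.0
now 14.95 [0.461  0.2708 0.0859] yaw 1.7371 q [-0.43  0.58 -0.3   2.13  0.37  0.48 -0.85] F [-3.8 -1.1 11.5] w 0.0236 ff 40.00386714935303
```

View pics/w2.png

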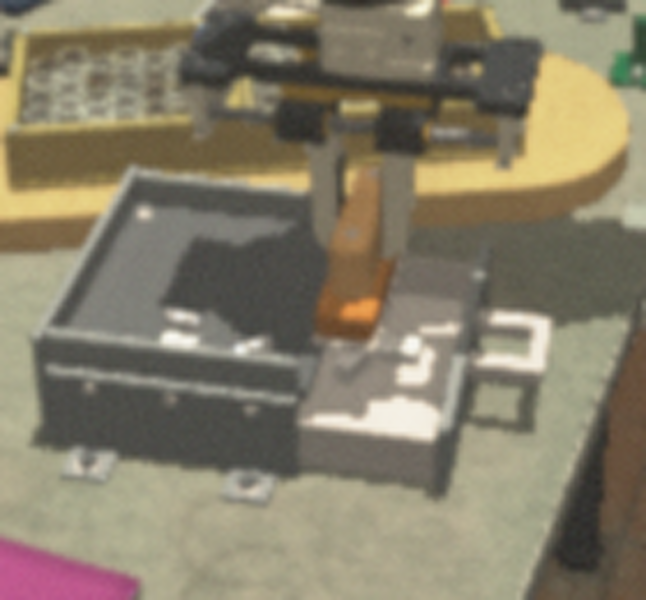

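After pass one, only the two left pieces remain on the plate, at about (180,335) and (250,345). The others are in the drawer. Second pass follows.

To row units: -0.04 m / 0.6 = -0.0667, -0.02 m / 0.6 = -0.0333.

```bash
python3 jog.py '[[0,0,-0.0333,0,0,0,0.01],[0,0,-0.0667,0,0,0,0.01],[0,0,-0.0667,0,0,0,0.01]]' && python3 d.py .5824 .3218 .126 1.737
```

```text
t: 15.25
tool_pos: [0.4626, 0.2717, 0.1278]
tcp_rot: [0.002, 0.646, 0.763, 0.0]
contact_force: [-0.0, 0.2, -1.7]
width: 0.0238
finger_force: 40.0
now 15.25 [0.4626 0.2717 0.1278] yaw 1.7365 q [-0.39  0.52 -0.34  2.1   0.33  0.57 -0.81] F [-0.   0.2 -1.7] w 0.0238 ff 39.99942183494568
[0.0297 0.1264 0.0021] [ 0.0027  0.0027 -0.0005]
```

To row units: 0.126 m / 0.6 = 0.21, 0.03 m / 0.6 = 0.05.

```bash
python3 jog.py '[[0.05,0.21,0,0,0,0,0.01],[0.05,0.21,0,0,0,0,0.01],[0.05,0.21,0,0,0,0,0.01],[0.05,0.21,0,0,0,0,0.01],[0.05,0.21,0,0,0,0,0.01],[0.05,0.21,0,0,0,0,0.01]]' && python3 d.py .5824 .3218 .086 1.737
```

```text
t: 15.75
tool_pos: [0.5799, 0.3207, 0.1238]
tcp_rot: [0.001, 0.646, 0.763, -0.003]
contact_force: [-0.7, -0.9, -0.6]
width: 0.0238
finger_force: 40.0
now 15.75 [0.5799 0.3207 0.1238] yaw 1.7366 q [-0.37  0.65 -0.35  1.81  0.32  0.74 -0.72] F [-0.7 -0.9 -0.6] w 0.0238 ff 39.99955594539642
[0.0009 0.0028 0.0378] [-0.0026  0.0049 -0.0004]
```

To row units: 0.039 m / 0.6 = 0.065, 0.002 m / 0.6 = 0.0033.

```bash
python3 jog.py '[[0.0033,0.005,0.025,0,0,0,0.01],[0.0033,0.005,0.0467,0,0,0,0.01],[0.0033,0.005,0.0567,0,0,0,0.01],[0.0033,0.005,0.0633,0,0,0,0.01],[0.0033,0.005,0.065,0,0,0,0.01],[0.0033,0.005,0.065,0,0,0,0.01]]' && python3 d.py .5824 .3218 .086 1.737
```

```text
t: 16.25
tool_pos: [0.5826, 0.3234, 0.0861]
tcp_rot: [0.001, 0.646, 0.763, -0.002]
contact_force: [1.1, -0.2, -1.9]
width: 0.0236
finger_force: 40.0
now 16.25 [0.5826 0.3234 0.0861] yaw 1.7372 q [-0.39  0.7  -0.32  1.83  0.34  0.67 -0.74] F [ 1.1 -0.2 -1.9] w 0.0236 ff 39.998762011528015
[-0.0015 -0.0005  0.0001] [-0.001   0.0046  0.0002]
```

To row units: 0.0015 m / 0.6 = 0.0025.

```bash
python3 jog.py '[[0,0,0.0025,0,0,0,0.01],[0,0,0.0025,0,0,0,0.01]]' && python3 jog.py '[[0,-0.005,0.0017,0,0,0,0.01],[0,-0.0167,0.0017,0,0,0,0.01],[0,-0.03,0.0017,0,0,0,0.01],[0,-0.0433,0.0017,0,0,0,0.01],[0,-0.0567,0.0017,0,0,0,0.01],[0,-0.07,0.0017,0,0,0,0.01],[0,-0.0833,0.0017,0,0,0,0.01],[0,-0.0967,0.0017,0,0,0,0.01]]' && python3 d.py && python3 jog.py '[[0,-0.0133,0,0,0,0,0.01],[0,-0.0283,0,0,0,0,0.01],[0,-0.0433,0,0,0,0,0.01],[0,-0.0583,0,0,0,0,0.01],[0,-0.0733,0,0,0,0,0.01],[0,-0.0883,0,0,0,0,0.01],[0,-0.1033,-0.0008,0,0,0,0.01],[0,-0.115,-0.0017,0,0,0,0.01]]' && python3 jog.py '[[0,0,-0.0017,0,0,0,0.01],[0,0,-0.0333,0,0,0,0.01],[0,0,-0.0833,0,0,0,0.01],[0,0,-0.15,0,0,0,0.01],[0,0,-0.2,0,0,0,0.01],[0,0,-0.2,0,0,0,0.01]]' && python3 d.py .48 0 .22 1.8 .465 -.274 .2 1.865
```

```text
t: 16.42
tool_pos: [0.5829, 0.3235, 0.0859]
tcp_rot: [0.002, 0.646, 0.763, -0.002]
contact_force: [-3.9, -2.5, 10.7]
width: 0.0238
finger_force: 40.0
t: 17.08
tool_pos: [0.5289, 0.3157, 0.0859]
tcp_rot: [0.003, 0.646, 0.763, 0.002]
contact_force: [4.5, 1.6, 10.2]
width: 0.0237
finger_force: 40.0
now 17.08 [0.5289 0.3157 0.0859] yaw 1.7367 q [-0.42  0.65 -0.31  1.95  0.35  0.58 -0.81] F [ 4.5  1.6 10.2] w 0.0237 ff 40.00301957130432
t: 17.75
tool_pos: [0.4587, 0.3034, 0.0858]
tcp_rot: [0.002, 0.646, 0.763, 0.0]
contact_force: [0.7, -0.3, 1.3]
width: 0.0241
finger_force: 40.0
t: 18.25
tool_pos: [0.4599, 0.3049, 0.21]
tcp_rot: [0.002, 0.646, 0.763, 0.002]
contact_force: [2.2, 1.0, -2.1]
width: 0.0237
finger_force: 40.0
now 18.25 [0.4599 0.3049 0.21  ] yaw 1.7365 q [-0.4   0.43 -0.4   1.99  0.24  0.76 -0.78] F [ 2.2  1.  -2.1] w 0.0237 ff 39.99862790107727
[-0.304  -0.0304 -0.01  ] [ 0.0064  0.0007 -0.0635]
[-0.2634 -0.0769  0.02  ] [ 0.     0.    -0.065]
```

To row units: -0.304 m / 0.6 = -0.5067, -0.03 m / 0.6 = -0.05, -0.063 rad / 1.5708 = -0.0401.

```bash
python3 jog.py '[[-0.5067,-0.05,-0.0167,0,0,-0.0401,0.01],[-0.5067,-0.05,-0.0167,0,0,-0.0401,0.01],[-0.5067,-0.05,-0.0167,0,0,-0.0401,0.01],[-0.5067,-0.05,-0.0167,0,0,-0.0401,0.01],[-0.5067,-0.05,-0.0167,0,0,-0.0401,0.01],[-0.5067,-0.05,-0.0167,0,0,-0.0401,0.01],[-0.5067,-0.05,-0.0167,0,0,-0.0401,0.01],[-0.5067,-0.05,-0.0167,0,0,-0.0401,0.01]]' && python3 - <<'E'
from h import *
from cell import robot, eyes, get_state
o=[]
for n in("top","side"):
    c=eyes.read_camera(n);np.savez(f"{n}6.npz",**c);o.append(c["color"])
a=cv2.resize(o[0][150:270,110:210],(400,480),interpolation=2);b=cv2.resize(o[1][195:315,170:270],(400,480),interpolation=2)
cv2.imwrite("pics/w3.png",np.hstack([a,b])[:,:,::-1])
E
python3 d.py .465 -.274 .2 1.865
```

```text
t: 18.92
tool_pos: [0.4778, -0.0081, 0.2152]
tcp_rot: [0.001, 0.624, 0.781, -0.003]
contact_force: [0.0, -0.0, -1.6]
width: 0.024
finger_force: 40.0
now 19.02 [ 0.4781 -0.0054  0.2152] yaw 1.7937 q [ 0.2   0.33 -0.4   2.14  0.2   0.71 -0.11] F [-0.2  0.8 -2.3] w 0.0236 ff 39.99845087528229
[-0.259  -0.0722  0.0166] [-0.0025  0.0045 -0.0713]
```

View pics/w3.png

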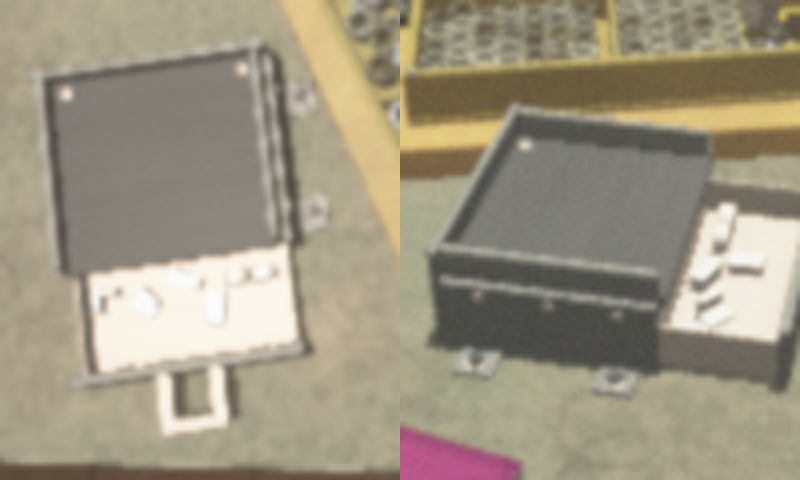

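The plate is empty, and six pieces lie in the drawer (left panel rows 270–303, columns 105–265). Returning the scraper.

To row units: -0.259 m / 0.6 = -0.4317, -0.071 m / 0.6 = -0.1183, -0.071 rad / 1.5708 = -0.0452.

```bash
python3 jog.py '[[-0.4317,-0.1183,0.0283,0,0.0025,-0.0452,0.01],[-0.4317,-0.1183,0.0283,0,0.0025,-0.0452,0.01],[-0.4317,-0.1183,0.0283,0,0.0025,-0.0452,0.01],[-0.4317,-0.1183,0.0283,0,0.0025,-0.0452,0.01],[-0.4317,-0.1183,0.0283,0,0.0025,-0.0452,0.01],[-0.4317,-0.1183,0.0283,0,0.0025,-0.0452,0.01],[-0.4317,-0.1183,0.0283,0,0.0025,-0.0452,0.01],[-0.4317,-0.1183,0.0283,0,0.0025,-0.0452,0.01]]' && python3 jog.py '[[0,0,0.05,0,0,0,0.01],[0,0,0.1167,0,0,0,0.01],[0,0,0.1667,0,0,0,0.01],[0,0,0.2,0,0,0,0.01],[0,0,0.2,0,0,0,0.01],[0,0,0.2,0,0,0,0.01]]' && python3 jog.py '[[0,0,0,0,0,0,0.01],[0,0,0,0,0,0,0.01]]' && python3 d.py .4665 -.2737 .055 1.865
```

```text
t: 19.68
tool_pos: [0.4677, -0.2739, 0.1988]
tcp_rot: [-0.001, 0.596, 0.803, -0.001]
contact_force: [0.2, -0.2, -0.9]
width: 0.0237
finger_force: 40.0
t: 20.18
tool_pos: [0.4684, -0.2679, 0.0793]
tcp_rot: [-0.002, 0.593, 0.806, -0.0]
contact_force: [0.5, -1.1, -0.3]
width: 0.0241
finger_force: 40.0
t: 20.35
tool_pos: [0.4694, -0.2698, 0.0816]
tcp_rot: [0.001, 0.593, 0.805, 0.0]
contact_force: [0.4, 0.4, -0.9]
width: 0.0238
finger_force: 40.0
now 20.35 [ 0.4694 -0.2698  0.0816] yaw 1.8715 q [ 0.6   0.59 -0.27  2.12  0.34  0.46  0.38] F [ 0.4  0.4 -0.9] w 0.0238 ff 39.99871551990509
[-0.0029 -0.004   0.0266] [0.0013 0.0013 0.0065]
```

To row units: 0.026 m / 0.6 = 0.0433, 0.02 m / 0.6 = 0.0333, 0.006 rad / 1.5708 = 0.0038.

```bash
python3 jog.py '[[-0.005,-0.0067,0.0167,0,0,0.0038,0.01],[-0.005,-0.0067,0.0333,0,0,0.0038,0.01],[-0.005,-0.0067,0.0433,0,0,0.0038,0.01],[-0.005,-0.0067,0.0433,0,0,0.0038,0.01],[-0.005,-0.0067,0.0433,0,0,0.0038,0.01]]' && python3 d.py .4667 -.2737 .0345 1.865
```

```text
t: 20.77
tool_pos: [0.4651, -0.2739, 0.0536]
tcp_rot: [-0.001, 0.596, 0.803, -0.0]
contact_force: [-0.7, 0.5, -1.2]
width: 0.0239
finger_force: 40.0
now 20.77 [ 0.4651 -0.2739  0.0536] yaw 1.8648 q [ 0.59  0.64 -0.24  2.14  0.36  0.4   0.36] F [-0.7  0.5 -1.2] w 0.0239 ff 39.99873697757721
[-0.0003  0.0017  0.0191] [-0.0013 -0.0008 -0.0002]
```

To row units: 0.0195 m / 0.6 = 0.0325, 0.018 m / 0.6 = 0.03.

```bash
python3 jog.py '[[0,0.0017,0.01,0,0,0,0.01],[0,0.0017,0.0183,0,0,0,0.01],[0,0.0017,0.025,0,0,0,0.01],[0,0.0017,0.03,0,0,0,0.01],[0,0.0017,0.0325,0,0,0,0.01],[0,0.0017,0.0325,0,0,0,0.01]]' && python3 d.py
```

```text
t: 21.27
tool_pos: [0.4662, -0.2736, 0.0343]
tcp_rot: [-0.0, 0.596, 0.803, -0.0]
contact_force: [-0.2, 0.5, -1.5]
width: 0.0239
finger_force: 40.0
now 21.27 [ 0.4662 -0.2736  0.0343] yaw 1.8651 q [ 0.57  0.67 -0.21  2.15  0.38  0.36  0.34] F [-0.2  0.5 -1.5] w 0.0239 ff 39.99880135059357
```

To row units: 0.001 m / 0.6 = 0.0017.

```bash
python3 jog.py '[[0,0,0.0017,0,0,0,0.01],[0,0,0.0017,0,0,0,0.01]]' && python3 jog.py '[[0,0,0,0,0,0,0.03],[0,0,0,0,0,0,0.05],[0,0,0,0,0,0,0.07],[0,0,0,0,0,0,0.07],[0,0,0,0,0,0,0.07],[0,0,0,0,0,0,0.07]]' && python3 jog.py '[[0,0,-0.05,0,0,0,0.07],[0,0,-0.1167,0,0,0,0.07],[0,0,-0.1833,0,0,0,0.07],[0,0,-0.25,0,0,0,0.07],[0,0,-0.3167,0,0,0,0.07],[0,0,-0.3833,0,0,0,0.07],[0,0,-0.45,0,0,0,0.07]]' && python3 d.py .48 0 .32 1.0 .45 .27 .3 .163
```

```text
t: 21.43
tool_pos: [0.4663, -0.2738, 0.034]
tcp_rot: [0.0, 0.596, 0.803, -0.0]
contact_force: [-0.3, 0.8, 1.5]
width: 0.0235
finger_force: 40.0
t: 21.93
tool_pos: [0.4663, -0.2738, 0.0337]
tcp_rot: [-0.0, 0.596, 0.803, -0.0]
contact_force: [-0.4, 0.3, 0.4]
width: 0.0587
finger_force: 0.0
t: 22.52
tool_pos: [0.4659, -0.2735, 0.3059]
tcp_rot: [-0.0, 0.596, 0.803, -0.0]
contact_force: [0.6, -0.5, 0.1]
width: 0.0701
finger_force: 0.0
now 22.52 [ 0.4659 -0.2735  0.3059] yaw 1.8649 q [ 0.74  0.31 -0.41  1.9   0.15  0.96  0.56] F [ 0.6 -0.5  0.1] w 0.0701 ff 0.0
[ 0.2576  0.0928 -0.0141] [-3.000e-04  1.000e-04  8.649e-01]
[ 0.211  -0.1711  0.02  ] [0.    0.    0.837]
```

```bash
python3 d.py .48 0 .32 2.665 .4 .276 .3 3.3
```

```text
now 22.52 [ 0.4659 -0.2735  0.3059] yaw 1.8649 q [ 0.74  0.31 -0.41  1.9   0.15  0.96  0.56] F [ 0.6 -0.5  0.1] w 0.0701 ff 0.0
[ 0.2576  0.0928 -0.0141] [-2.000e-04 -2.000e-04 -8.001e-01]
[0.1977 0.2085 0.02  ] [ 0.     0.    -0.635]
```

To row units: 0.258 m / 0.6 = 0.43, 0.093 m / 0.6 = 0.155, -0.8 rad / 1.5708 = -0.5093.

```bash
python3 jog.py '[[0.43,0.155,-0.0233,0,0,-0.5093,0.093],[0.43,0.155,-0.0233,0,0,-0.5093,0.093],[0.43,0.155,-0.0233,0,0,-0.5093,0.093],[0.43,0.155,-0.0233,0,0,-0.5093,0.093],[0.43,0.155,-0.0233,0,0,-0.5093,0.093],[0.43,0.155,-0.0233,0,0,-0.5093,0.093],[0.43,0.155,-0.0233,0,0,-0.5093,0.093],[0.43,0.155,-0.0233,0,0,-0.5093,0.093]]' && python3 jog.py '[[0.33,0.3467,0.0333,0,0,-0.4043,0.093],[0.33,0.3467,0.0333,0,0,-0.4043,0.093],[0.33,0.3467,0.0333,0,0,-0.4043,0.093],[0.33,0.3467,0.0333,0,0,-0.4043,0.093],[0.33,0.3467,0.0333,0,0,-0.4043,0.093],[0.33,0.3467,0.0333,0,0,-0.4043,0.093],[0.33,0.3467,0.0333,0,0,-0.4043,0.093],[0.33,0.3467,0.0333,0,0,-0.4043,0.093]]' && python3 d.py .362 .271 .12 3.302 .362 .271 .026 3.302
```

```text
t: 23.18
tool_pos: [0.4807, 0.0058, 0.3185]
tcp_rot: [0.0, 0.231, 0.973, 0.001]
contact_force: [-0.1, 0.2, 1.3]
width: 0.0929
finger_force: 0.0
t: 23.85
tool_pos: [0.3973, 0.2825, 0.298]
tcp_rot: [-0.0, -0.083, 0.997, 0.002]
contact_force: [0.5, 1.1, -0.6]
width: 0.0931
finger_force: 0.0
now 23.85 [0.3973 0.2825 0.298 ] yaw -2.9755 q [-0.02  0.33 -0.92  1.99  0.31  0.96  0.65] F [ 0.5  1.1 -0.6] w 0.0931 ff 0.0
[ 0.0367 -0.0063  0.178 ] [ 0.0042 -0.0001  0.0057]
[0.    0.    0.094] [0. 0. 0.]
```

```bash
python3 - <<'E'
from h import *
from cell import robot, eyes, get_state
t=load("top6.npz")
A=lambda x,y,z:onz(t,110+x/4-.4,150+y/4-.4,z)
print("tip",A(163,432,.046),A(229,424,.046))
E
```

```text
tip [0.34848096 0.2913558  0.046     ] [0.35526189 0.24432387 0.046     ]
```

To row units: 0.178 m / 0.6 = 0.2967, 0.037 m / 0.6 = 0.0617, 0.006 rad / 1.5708 = 0.0038.

```bash
python3 jog.py '[[0.0617,-0.01,0.2967,0,0,0.0038,0.093],[0.0617,-0.01,0.2967,0,0,0.0038,0.093],[0.0617,-0.01,0.2967,0,0,0.0038,0.093],[0.0617,-0.01,0.2967,0,0,0.0038,0.093],[0.0617,-0.01,0.2967,0,0,0.0038,0.093],[0.0617,-0.01,0.2967,0,0,0.0038,0.093],[0.0617,-0.01,0.2967,0,0,0.0038,0.093]]' && python3 d.py .362 .271 .026 3.302
```

```text
t: 24.43
tool_pos: [0.3645, 0.2636, 0.1194]
tcp_rot: [-0.001, -0.076, 0.997, -0.001]
contact_force: [-0.3, 0.1, 0.1]
width: 0.0929
finger_force: 0.0
now 24.43 [0.3645 0.2636 0.1194] yaw -2.9893 q [-0.25  0.52 -0.69  2.28  0.65  0.55  0.27] F [-0.3  0.1  0.1] w 0.0929 ff 0.0
[0.0012 0.0077 0.0934] [-0.001  -0.0019 -0.0081]
```

To row units: 0.093 m / 0.6 = 0.155, 0.08 m / 0.6 = 0.1333, -0.008 rad / 1.5708 = -0.0051.

```bash
python3 jog.py '[[0.0017,0.0133,0.0333,0,0,-0.0051,0.093],[0.0017,0.0133,0.0667,0,0,-0.0051,0.093],[0.0017,0.0133,0.1,0,0,-0.0051,0.093],[0.0017,0.0133,0.1333,0,0,-0.0051,0.093],[0.0017,0.0133,0.155,0,0,-0.0051,0.093],[0.0017,0.0133,0.155,0,0,-0.0051,0.093],[0.0017,0.0133,0.155,0,0,-0.0051,0.093]]' && python3 d.py .362 .27 .026 3.302
```

```text
t: 25.02
tool_pos: [0.3635, 0.2723, 0.0276]
tcp_rot: [0.001, -0.08, 0.997, 0.0]
contact_force: [0.0, 0.5, 0.3]
width: 0.0931
finger_force: 0.0
now 25.02 [0.3635 0.2723 0.0276] yaw -2.9818 q [-0.47  0.66 -0.42  2.34  0.95  0.31 -0.01] F [0.  0.5 0.3] w 0.0931 ff 0.0
[ 0.0018 -0.0021  0.0016] [ 0.0002  0.0014 -0.0006]
```

To row units: -0.002 m / 0.6 = -0.0033.

```bash
python3 jog.py '[[0.0033,-0.0033,0,0,0,0,0.04],[0.0033,-0.0033,0,0,0,0,0.04],[0.0033,-0.0033,0,0,0,0,0.04],[0.0033,-0.0033,0,0,0,0,0.04],[0.0033,-0.0033,0,0,0,0,0.04],[0.0033,-0.0033,0,0,0,0,0.04],[0.0033,-0.0033,0,0,0,0,0.04],[0.0033,-0.0033,0,0,0,0,0.04]]' 20 && python3 d.py
```

```text
t: 25.68
tool_pos: [0.3606, 0.2703, 0.0267]
tcp_rot: [-0.0, -0.08, 0.997, 0.001]
contact_force: [-0.4, 3.2, 1.1]
width: 0.048
finger_force: 20.0
now 25.68 [0.3606 0.2703 0.0267] yaw -2.9807 q [-0.48  0.66 -0.41  2.35  0.96  0.3  -0.02] F [-0.4  3.2  1.1] w 0.048 ff 20.001090187579393
```

To row units: -0.038 m / 0.6 = -0.0633, -0.032 m / 0.6 = -0.0533.

```bash
python3 jog.py '[[-0.005,0,0,0,0,0,0.04],[-0.0133,0,0,0,0,0,0.04],[-0.0233,0,0,0,0,0,0.04],[-0.0333,0,0,0,0,0,0.04],[-0.0433,0,0,0,0,0,0.04],[-0.0533,0,0,0,0,0,0.04],[-0.0633,0,0,0,0,0,0.04]]' 30 && python3 d.py && python3 jog.py '[[-0.01,0,0,0,0,0,0.04],[-0.02,0,0,0,0,0,0.04],[-0.03,0,0,0,0,0,0.04],[-0.04,0,0,0,0,0,0.04],[-0.045,0,0,0,0,0,0.04]]' && python3 d.py
```

```text
t: 26.27
tool_pos: [0.3989, 0.2768, 0.0267]
tcp_rot: [-0.0, -0.08, 0.997, 0.001]
contact_force: [-2.7, 6.5, -0.4]
width: 0.048
finger_force: 30.0
now 26.27 [0.3989 0.2768 0.0267] yaw -2.9808 q [-0.39  0.69 -0.48  2.26  0.9   0.38  0.1 ] F [-2.7  6.5 -0.4] w 0.048 ff 30.01272115856409
t: 26.68
tool_pos: [0.426, 0.2815, 0.0267]
tcp_rot: [0.0, -0.08, 0.997, 0.001]
contact_force: [-1.6, 6.3, -0.7]
width: 0.0479
finger_force: 30.0
now 26.68 [0.426  0.2815 0.0267] yaw -2.981 q [-0.34  0.71 -0.52  2.21  0.86  0.43  0.17] F [-1.6  6.3 -0.7] w 0.0479 ff 30.029623992741108
```

To row units: -0.01 m / 0.6 = -0.0167, -0.008 m / 0.6 = -0.0133.

```bash
python3 jog.py '[[-0.005,0,0,0,0,0,0.04],[-0.01,0,0,0,0,0,0.04],[-0.0133,0,0,0,0,0,0.04],[-0.0167,0,0,0,0,0,0.04],[-0.0167,0,0,0,0,0,0.04]]' 40 && python3 jog.py '[[-0.0033,0,0,0,0,0,0.04],[-0.0067,0,0,0,0,0,0.04],[-0.0067,0,0,0,0,0,0.04]]' && python3 d.py
```

```text
t: 27.1
tool_pos: [0.433, 0.2828, 0.0267]
tcp_rot: [-0.001, -0.081, 0.997, 0.001]
contact_force: [-9.8, 6.4, 4.6]
width: 0.0479
finger_force: 40.0
t: 27.35
tool_pos: [0.4332, 0.2827, 0.0266]
tcp_rot: [-0.004, -0.082, 0.997, 0.0]
contact_force: [-22.3, 3.5, 13.6]
width: 0.0476
finger_force: 40.0
now 27.35 [0.4332 0.2827 0.0266] yaw -2.9778 q [-0.32  0.72 -0.54  2.18  0.84  0.46  0.21] F [-22.3   3.5  13.6] w 0.0476 ff 40.00169098377228
```

To row units: 0.005 m / 0.6 = 0.0083, 0.003 m / 0.6 = 0.005.

```bash
python3 jog.py '[[0.005,0,0,0,0,0,0.04],[0.0083,0,0,0,0,0,0.04],[0.0083,0,0,0,0,0,0.04]]' && python3 jog.py '[[0,0,0,0,0,0,0.093],[0,0,0,0,0,0,0.093],[0,0,0,0,0,0,0.093],[0,0,0,0,0,0,0.093],[0,0,0,0,0,0,0.093],[0,0,0,0,0,0,0.093]]' && python3 d.py && python3 jog.py '[[0,0,-0.0333,0,0,0,0.093],[0,0,-0.0833,0,0,0,0.093],[0,0,-0.15,0,0,0,0.093],[0,0,-0.2167,0,0,0,0.093],[0,0,-0.2833,0,0,0,0.093],[0,0,-0.35,0,0,0,0.093],[0,0,-0.4167,0,0,0,0.093],[0,0,-0.4667,0,0,0,0.093]]' && python3 d.py .5 0 .32 3.3
```

```text
t: 27.6
tool_pos: [0.4331, 0.2827, 0.0267]
tcp_rot: [-0.001, -0.081, 0.997, 0.001]
contact_force: [-5.1, 6.2, -0.0]
width: 0.0477
finger_force: 40.0
t: 28.1
tool_pos: [0.4339, 0.2809, 0.0266]
tcp_rot: [-0.0, -0.08, 0.997, -0.0]
contact_force: [-0.6, -0.0, -0.4]
width: 0.0829
finger_force: 0.0
now 28.1 [0.4339 0.2809 0.0266] yaw -2.9819 q [-0.33  0.71 -0.52  2.19  0.85  0.45  0.19] F [-0.6 -0.  -0.4] w 0.0829 ff 0.0
t: 28.77
tool_pos: [0.4337, 0.2816, 0.3099]
tcp_rot: [0.001, -0.08, 0.997, 0.0]
contact_force: [-0.2, 0.7, 0.5]
width: 0.0931
finger_force: 0.0
now 28.77 [0.4337 0.2816 0.3099] yaw -2.9811 q [ 0.01  0.36 -0.92  1.92  0.34  1.02  0.67] F [-0.2  0.7  0.5] w 0.0931 ff 0.0
[-0.0205 -0.2885 -0.0103] [0.0007 0.0013 0.002 ]
```

To row units: -0.28 m / 0.6 = -0.4667, -0.02 m / 0.6 = -0.0333.

```bash
python3 jog.py '[[-0.0333,-0.4667,-0.0167,0,0,0,0.093],[-0.0333,-0.4667,-0.0167,0,0,0,0.093],[-0.0333,-0.4667,-0.0167,0,0,0,0.093],[-0.0333,-0.4667,-0.0167,0,0,0,0.093],[-0.0333,-0.4667,-0.0167,0,0,0,0.093],[-0.0333,-0.4667,-0.0167,0,0,0,0.093],[-0.0333,-0.4667,-0.0167,0,0,0,0.093],[-0.0333,-0.4667,-0.0167,0,0,0,0.093]]' && python3 - <<'E'
from h import *
from cell import robot, eyes, get_state
o=[]
for n in("top","side"):
    c=eyes.read_camera(n);np.savez(f"{n}9.npz",**c);o.append(c["color"])
f=lambda a,s:cv2.resize(a,s,interpolation=2)
a=np.vstack([f(o[0][150:245,110:215],(400,362)),f(o[0][170:260,290:450],(400,225))])
b=np.vstack([f(o[1][195:290,170:275],(400,362)),f(o[1][130:205,250:383],(400,225))])
cv2.imwrite("pics/end.png",np.hstack([a,b])[:,:,::-1])
E
```

```text
t: 29.43
tool_pos: [0.4991, 0.0008, 0.316]
tcp_rot: [-0.001, -0.076, 0.997, -0.001]
contact_force: [0.7, 0.5, -0.6]
width: 0.0929
finger_force: 0.0
```

View pics/end.png

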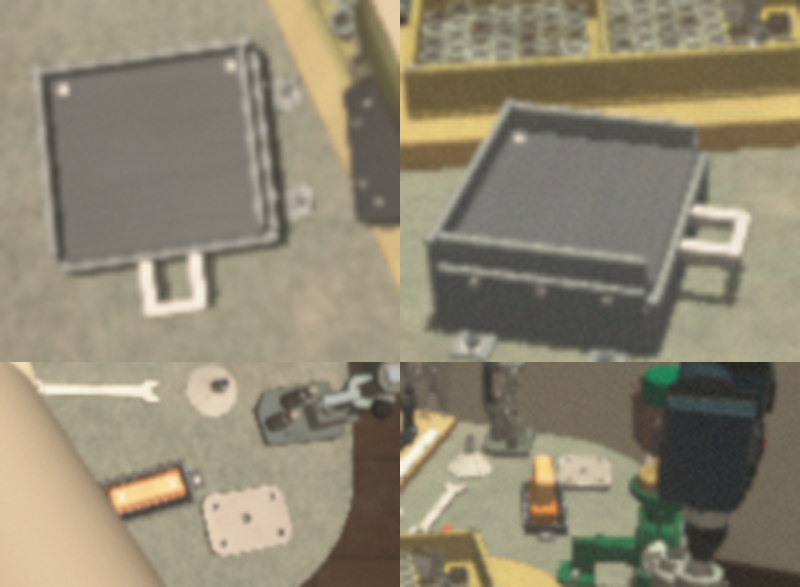

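The drawer is fully shut: the panel sits against the plate edge at row 260 and there is no pale strip. The plate is empty, and the scraper lies flat in its rest at (150,490). The spanner, funnel and steel plate in view are unmoved. Handing in.

```bash
python3 -c "
from cell import robot, eyes, get_state
print(robot.job_done())"
```

```text
the job is handed in; nothing more can be done
None
```

I handed the job in at about 29.5 s of robot time: all six offcuts were wiped into the drawer with the scraper, which is back flat in its rest, and the drawer is pushed shut to its stop.

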